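# Seat the compact and hold the self-closing vanity drawer open at its mark

## Task

While the slim self-closing drawer is still shut, set the round pink compact down flat in the round recess of the drawer's front ledge and let go of it. Then take the drawer by its upright steel grip, pull it out against its spring until the pointer on its left side stands opposite the steel marker clip on the rail, and finish still holding it there with the compact seated, so that I can reach into the drawer. Leave everything else on the counter where it is.

Things in the scene. Friction and masses are not known exactly. Their poses are not given: they have to be found in the camera images.
- round_compact_mid (a point): centre (half-way up) of the round pink plastic compact: a loose flat cylinder 56 mm in diameter and 22 mm high, about 60 g, lying flat on the counter (z of this point 11 mm). z is its axis. A square compact of the same plastic lies near it and is not wanted
- round_recess (a point): centre of the FLOOR of the round recess (60 mm across, 6 mm deep) in the drawer's ledge; ledge top 36 mm, recess floor 30 mm above the counter. Moves with the drawer, which slides out along this frame's -x; y is left, z up. Ledge 120 mm (x) by 270 mm (y). With the drawer shut, the raised shelf (top at 62 mm) begins 65 mm to +x of this point. The 48 mm square recess at the left stays empty
- drawer_grip (a point): middle of the upright steel grip plate on the drawer's ledge, midway across: 12 mm thick along the slide (x), 36 mm wide (y), 40 mm high (36 to 76 mm above the counter, this point at 58 mm). 25 mm to -x and 80 mm to +y of the round recess centre; moves with the drawer, same axes. Nothing above the ledge stands within 60 mm before or behind it
- pointer (a point): tip of the thin steel pointer (4 mm wide) that sticks out of the drawer's left side, 38 mm above the counter; moves with the drawer; axes as for the recess
- mark (a point): middle of the steel marker clip, 10 mm wide along the low aluminium rail at the drawer's left, top 48 mm above the counter; fixed, 7 mm to the left of the pointer's path. Its x is parallel to the slide: the pointer is opposite when at the same x in this frame (within the half width, 5 mm). It stands 45 to 80 mm out from the pointer of the shut drawer, differently each time
- drawer (a joint): how far the drawer is pulled out, m: 0 shut, stop at 0.11. A spring always pulls it shut: about 3 N when shut, growing by 60 N/m (5.7 to 7.8 N at the mark); it slides home if let go
- square_compact: square pink compact, 44 x 44 x 22 mm, loose; origin at the centre of its underside. Leave alone
- hairbrush: wooden hairbrush, 215 x 62 x 29 mm, lying on the left of the counter, loose; origin underneath, near the neck. Leave alone
- face_roller: face roller, 180 x 62 x 40 mm, on the right, loose; origin underneath, at the neck. Leave alone
- cuticle_pusher: thin stainless cuticle pusher, 146 x 10 x 7 mm, on the left, loose; origin at the centre of its underside. Leave alone
There are look-alikes about, which are no part of the job. What is shaped like the part that bears round_compact_mid but green is not meant.

How it is judged:
On the way:
1. the round compact lies seated in the round recess, let go, with the drawer still shut (within 10 mm) (horizontal distance between round_compact_mid and round_recess below 0.004 m and z of round_compact_mid in the frame of round_recess below 0.0135 m and angle between round_compact_mid's own z axis and vertical below 0.08 rad and contact force between the fingers and round_compact below 0.1 N and value of joint drawer below 0.01 m), for 0.3 s.
At the end, for the whole second after the job is handed in: fingers hold the drawer (3 N or more) at rest, pointer within 5 mm of the marker's middle along the slide; the round compact, not touched, lies flat in the round recess (centred within 4 mm, within 2.5 mm of its floor, tilt under 0.08 rad) (x of pointer in the frame of mark between -0.005 and 0.005 m and velocity of joint drawer between -0.01 and 0.01 m/s and contact force between the fingers and drawer above 3 N and horizontal distance between round_compact_mid and round_recess below 0.004 m and z of round_compact_mid in the frame of round_recess below 0.0135 m and angle between round_compact_mid's own z axis and vertical below 0.08 rad and contact force between the fingers and round_compact below 0.1 N); the arm keeps its last pose, push and grip.
It fails at once if another thing on the counter was moved by more than 20 mm (distance of any of square_compact, hairbrush, face_roller, cuticle_pusher from where it was at the start of the episode above 0.02 m).
It fails at once if the compact was dropped from more than 20 mm above the recess (horizontal distance between round_compact_mid and round_recess below 0.06 m and z of round_compact_mid in the frame of round_recess above 0.037 m and contact force between the fingers and round_compact below 0.05 N).
It also fails if it takes over 51 s, if anything falls off the work surface, if the arm or the gripper's body presses on something with over 40 N, if the wrist force passes 120 N, or if a joint passes its speed limit or range.

## Robot

A 6-joint arm with a two-finger parallel gripper is mounted at the origin on the work surface. World frame = base frame: x ahead of the robot, y to its left, z up, the work surface at z = 0. Lengths are in m, angles in rad, forces in N, time in s.
With the tool pointing down it reaches from about 0.375 to 0.9 m from the base axis. Payload 3.1 kg.
Tool frame: the origin (TCP) lies between the finger pads; the fingertips stand 11 mm ahead of it and the grasp point (between the pads) lies 8 mm behind it; z points along the fingers, y is the direction in which the jaws open and shut (so a half turn about z gives the same grasp; the last joint's range is limited). The gripper opens to 85 mm and grips with 20 to 120 N. Pads are 22 mm wide; open, the fingers measure 114 mm over their backs; the gripper's body (76 mm by 85 mm) begins 54 mm behind the grasp point. The pads swing forward as they close: fully open they stand 13 mm farther back than shut.
Start: joints at [-1.518, 0.527, 1.433, -0, 1.181, -0.178], TCP at [0.143, -0.608, 0.242] pointing down, gripper open.
Joint ranges: [-3.08, 3.08], [-0.75, 2.2], [0.22, 2.44], [-1.43, 4.57], [0, 2.65], [-2.85, 2.85]. Speed limits (rad/s): [2.79, 2.79, 3.14, 3.14, 3.14, 3.14].

## Interface

Orientations are given as a unit quaternion [x, y, z, w].
In Python, from station import manip gives the robot as it stands.
- The arm moves only by the tool move_arm, never from a script. Its argument "deltas" is a list of rows, each a list of 5 numbers: the shift along the tool's x, y, z in units of 40 cm (1.0 is 40 cm), then the turn about the tool's z in units of 0.5 rad (1.0 is 0.5 rad), then the opening in per cent of the stroke, from 0 (shut) to 100 (fully open). In form: [[x, y, z, twist, grip], ...]. A call has exactly 8 rows; each row is the pose to reach, as a shift and turn from the pose commanded when the call began, along the tool's axes at that moment; what a row does not reach only later rows make up. A row lasts 1/12 s, in which the tool goes at most 41.7 mm and 7.16 degrees, less where a joint would pass 70% of its speed; a pose out of reach is approached as far as the arm can. A call with a number of a shift or a turn outside -1 to 1 is refused whole. A call with a gripper value outside its range is refused whole. The fingers move at their own pace and stop on an object; "force" is the grip in N (left out, the last holds). Time passes only in rows, so rows that repeat a pose let the fingers close, or fill a call up. It gives the time, the measured TCP pose, the force and the opening at its end, in the units of the state.
- manip.sense(): the state, without advancing time (a new reading comes with each control period).
- manip.snapshot(name): name is "side" or "top" or "wrist"; returns (picture, depth): 420x560x3 uint8, red, green, blue; 420x560 float32, m along the optical axis (not along the pixel's ray), 0 where there is no reading.
- manip.get_calibration(name): a dict with "vfov" (degrees; the focal length in pixels is half the picture's height over the tangent of half this angle, whatever the lens; pixels are square), "cx", "cy" (the principal point, pixels), "D" ([k1, k2, p1, p2, k3] as OpenCV has them; the pictures are not rectified), "pose" (4x4, takes a point from camera to world coordinates). Camera axes: x right, y down, z forward; pixel columns grow to the right and rows downward; lengths in m; the calibration is good to about 2 mm. A picture is of the moment at which its call begins: read the wrist's pose just before it. get_calibration takes no time and is no camera call; for the wrist camera it gives the pose at the moment of the call.
- manip.sign_off(): hands the job in, once; it reports no verdict.
The state is a dict: "t": time; "q": joint angles; "qd": joint speeds; "tau": joint torques, N m; "tcp_pos": TCP position; "tool_rot": TCP orientation; "force": force on the tool from outside, world axes, zero at the start; "ft_torque": the same for the moment, N m; "finger_gap": opening from 0.0 (shut) to 1.0 (fully open).
Only numpy, scipy, OpenCV 4.12 (cv2) and the standard library are available. Lean on these libraries where they do the work, as an engineer would, in place of code of your own. Each camera call takes 0.05 s, during which the arm holds its last target.

## Working session

There is one attempt and no reset: what is moved stays moved. The work goes in short steps, Python scripts to look and compute and a tool call to move; the robot and the scene stay as the last step left them, time stands still between calls to the robot, and variables do not carry over. Pictures are saved under pics/ and viewed, and the job is handed in when it is done.

Besides the shell and the picture viewer there is one more tool, called after ">>>" as name(argument=value, ...), one argument or row to a line, values as JSON. move_arm: Moves the arm, as the interface text tells. Its arguments: {"type":"object","properties":{"deltas":{"type":"array","items":{"type":"array","items":{"type":"number"}}},"force":{"type":"number"}},"required":["deltas"]}

```bash
mkdir -p pics; ls
cat > h.py <<'E'
import numpy as np, cv2, json, os
from station import manip
def shot(name,tag):
    c=manip.get_calibration(name); im,d=manip.snapshot(name)
    cv2.imwrite(f'pics/{tag}.png',cv2.cvtColor(im,cv2.COLOR_RGB2BGR))
    np.savez(f'pics/{tag}.npz',im=im,d=d,pose=np.array(c['pose']),D=np.array(c['D']),v=c['vfov'],cx=c['cx'],cy=c['cy'])
def load(tag):
    return np.load(f'pics/{tag}.npz')
def K(z):
    h=z['im'].shape[0]; f=h/2/np.tan(np.radians(float(z['v']))/2)
    return np.array([[f,0,float(z['cx'])],[0,f,float(z['cy'])],[0,0,1]])
def onplane(z,uv,h):
    uv=np.array(uv,float).reshape(-1,1,2)
    n=cv2.undistortPoints(uv,K(z),z['D']).reshape(-1,2)
    r=np.c_[n,np.ones(len(n))]@z['pose'][:3,:3].T; o=z['pose'][:3,3]
    s=(h-o[2])/r[:,2]
    return o+r*s[:,None]
def depthpt(z,uv):
    u,v=map(int,uv); d=z['d'][v,u]
    n=cv2.undistortPoints(np.array([[[u,v]]],float),K(z),z['D']).reshape(2)
    return z['pose'][:3,:3]@(np.array([n[0],n[1],1])*d)+z['pose'][:3,3]
def proj(z,P):
    P=np.array(P,float).reshape(-1,3); T=np.linalg.inv(z['pose'])
    rv,_=cv2.Rodrigues(T[:3,:3]); return cv2.projectPoints(P,rv,T[:3,3],K(z),z['D'])[0].reshape(-1,2)
E
python3 - <<'E'
from h import *
print(manip.sense())
for n in ['side','top','wrist']: shot(n,n+'0')
for n in ['side','top','wrist']: print(load(n+'0')['pose'].round(3))
E
```

```text
pics
{'t': 0.0, 'q': array([-1.51848312e+00,  5.28468111e-01,  1.43386291e+00, -4.84951697e-06,
        1.18139052e+00, -1.78503919e-01]), 'qd': array([-1.54219987e-03, -7.79072522e-04, -2.05311871e-03,  3.50875954e-05,
        5.01989225e-04, -3.60098731e-04]), 'tau': array([-7.54686589e-04, -4.42346692e+01, -1.78023022e+01, -2.27366941e-04,
        8.46280775e-03, -2.73363003e-05]), 'tcp_pos': array([ 0.14297263, -0.60773982,  0.24134492]), 'tool_rot': array([ 9.93347151e-01,  1.15153395e-01,  6.48790057e-05, -1.06246526e-03]), 'force': array([ 0.38993088,  0.22843921, -0.20588603]), 'ft_torque': array([-0.00062107,  0.01585502,  0.0156854 ]), 'finger_gap': 0.99942734724313}
[[-0.993 -0.088  0.073  0.468]
 [-0.114  0.738 -0.665  0.738]
 [ 0.005 -0.669 -0.743  0.9  ]
 [ 0.     0.     0.     1.   ]]
[[-0.007 -0.998  0.069  0.454]
 [-1.     0.005 -0.019 -0.002]
 [ 0.019 -0.069 -0.997  1.366]
 [ 0.     0.     0.     1.   ]]
[[ 0.228 -0.924 -0.306  0.222]
 [-0.974 -0.217 -0.07  -0.589]
 [-0.002  0.314 -0.949  0.373]
 [ 0.     0.     0.     1.   ]]
```

View pics/top0.png

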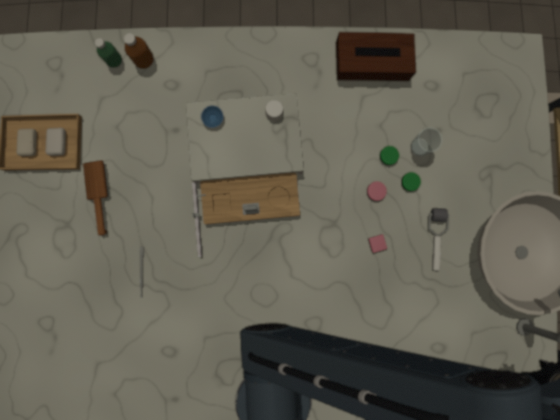

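View pics/side0.png

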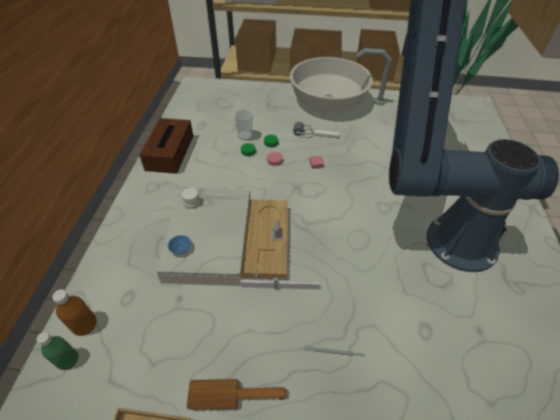

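View pics/wrist0.png

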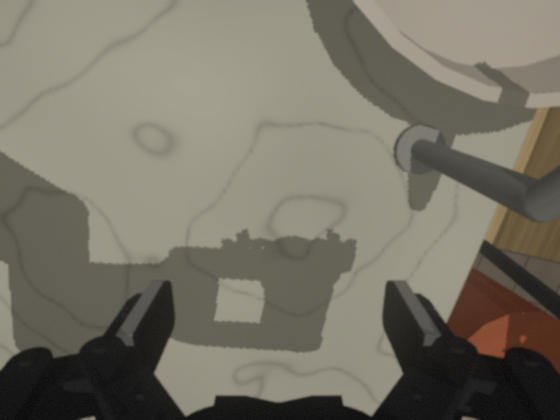

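In the top view, the possible mistakes are the pink disc at (377,191), green discs at (390,155) and (411,182), and the pink square at (378,243). By the description I choose the pink disc. Next I check it in a close crop and measure the positions.

Run:
```python
from h import *
for tag in ['top0','side0']:
    z=load(tag); im=z['im']; hsv=cv2.cvtColor(im,cv2.COLOR_RGB2HSV)
    m=(((hsv[...,0]>165)|(hsv[...,0]<5))&(hsv[...,1]>70)&(hsv[...,2]>90)).astype(np.uint8)
    n,l,s,c=cv2.connectedComponentsWithStats(m)
    for i in range(1,n):
        if s[i,4]>60:
            p=onplane(z,c[i],.022)[0]; cn=cv2.findContours((l==i).astype(np.uint8),0,2)[0][0]
            (_,wh,a)=cv2.minAreaRect(cn)
            print(tag,s[i],c[i].round(1),p.round(4),'fill',round(s[i,4]/((wh[0]+1)*(wh[1]+1)),2))
z=load('top0');
a=z['im'][130:270,330:450]; b=z['im'][165:270,180:315]
a=cv2.resize(a,None,fx=3.4,fy=3.4,interpolation=2); b=cv2.resize(b,None,fx=2.9,fy=2.9,interpolation=2)
h=max(a.shape[0],b.shape[0]); o=np.zeros((h,a.shape[1]+b.shape[1],3),np.uint8); o[:a.shape[0],:a.shape[1]]=a;o[:b.shape[0],a.shape[1]:]=b
o=np.clip(o*1.7,0,255).astype(np.uint8); print(o.shape)
cv2.imwrite('pics/crop1.png',o[...,::-1])
z=load('side0'); a=z['im'][180:310,140:340]; cv2.imwrite('pics/crop2.png',cv2.resize(np.clip(a*1.5,0,255).astype(np.uint8),None,fx=4,fy=4,interpolation=2)[...,::-1])
```

```text
top0 [367 182  19  19 283] [376.4 190.7] [ 0.6021 -0.2982  0.022 ] fill 0.78
top0 [369 235  18  18 229] [377.4 243.4] [ 0.4524 -0.2981  0.022 ] fill 0.88
side0 [268 153  14  12 144] [274.4 158.4] [ 0.5989 -0.288   0.022 ] fill 0.86
side0 [310 157  13  11 120] [316.1 161.7] [ 0.4512 -0.2878  0.022 ] fill 0.84
(476, 800, 3)
```

View pics/crop1.png

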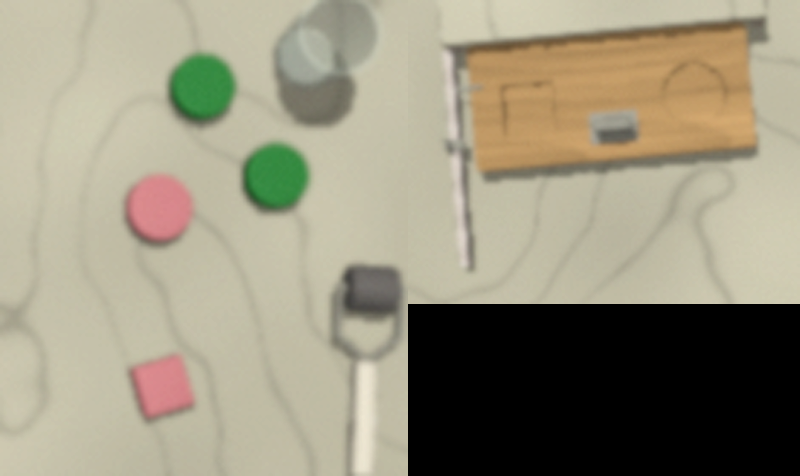

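View pics/crop2.png

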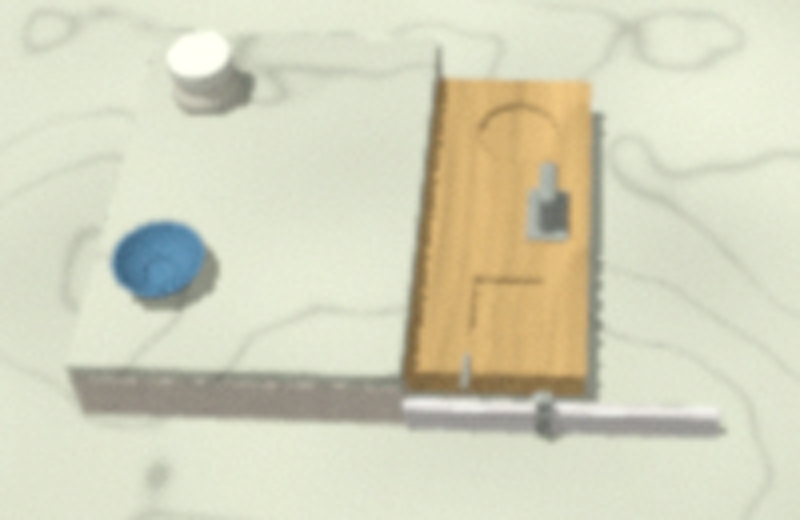

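The crop confirms it: the pink disc is the one beside the two green ones, and the square has clear corners. In the crop the recess is at the drawer's right, the grip is mid-ledge, and the clip is on the rail. I'll move over the compact for a wrist view.

>>> move_arm(
  deltas=[
    [0.1,-0.04,0,0,100],
    [0.2,-0.08,0,0.1,100],
    [0.3,-0.12,0,0.2,100],
    [0.4,-0.16,0,0.3,100],
    [0.5,-0.2,0,0.3,100],
    [0.6,-0.24,0,0.3,100],
    [0.7,-0.27,0,0.3,100],
    [0.75,-0.285,0,0.3,100],
  ],
  force=30,
)

```text
t: 0.82
tcp_pos: [0.4114, -0.4261, 0.2421]
tool_rot: [0.999, 0.041, 0.0, -0.001]
force: [-0.6, -0.1, 1.1]
finger_gap: 1.003
```

Run:
```python
from h import *
s=manip.sense();print(s['t'],s['tcp_pos'],s['tool_rot'],s['q'])
from scipy.spatial.transform import Rotation as R
M=R.from_quat(s['tool_rot']).as_matrix(); print(M.round(4)); print(M.T@(np.array([.602,-.298,.2])-s['tcp_pos'])/.4)
```

```text
0.8167 [ 0.41136401 -0.42606044  0.2421474 ] [ 9.99148358e-01  4.12564278e-02  2.38607727e-04 -6.38744033e-04] [-9.92007625e-01  4.83580661e-01  1.51698555e+00  1.16998353e-03
  1.14187970e+00  4.95765368e-01]
[[ 9.966e-01  8.240e-02  4.000e-04]
 [ 8.240e-02 -9.966e-01  1.300e-03]
 [ 5.000e-04 -1.300e-03 -1.000e+00]]
[ 0.50130572 -0.27963711  0.10598547]
```

>>> move_arm(
  deltas=[
    [0.1,-0.06,0,0,100],
    [0.19,-0.12,0,0,100],
    [0.28,-0.18,0,0,100],
    [0.36,-0.24,0,0,100],
    [0.4,-0.28,0,0,100],
    [0.4,-0.28,0,0,100],
    [0.4,-0.28,0,0,100],
    [0.4,-0.28,0,0,100],
  ],
)

```text
t: 1.48
tcp_pos: [0.559, -0.3043, 0.2419]
tool_rot: [0.999, 0.041, -0.001, -0.0]
force: [0.4, -0.0, -0.2]
finger_gap: 0.998
```

Run:
```python
from h import *
s=manip.sense();print(s['t'],s['tcp_pos'],s['qd'].round(3))
shot('wrist','w1'); shot('top','t1')
z=load('w1'); im=z['im']; hsv=cv2.cvtColor(im,cv2.COLOR_RGB2HSV)
m=(((hsv[...,0]>165)|(hsv[...,0]<5))&(hsv[...,1]>70)&(hsv[...,2]>60)).astype(np.uint8)
n,l,st,c=cv2.connectedComponentsWithStats(m)
for i in range(1,n):
    if st[i,4]>200: print(st[i],c[i])
```

```text
1.4833 [ 0.55895403 -0.3043026   0.24191743] [-0.031 -0.005  0.003  0.002  0.     0.002]
[ 248  103   58   59 2627] [276.75675676 131.87514275]
[ 243  248   45   46 1613] [265.23186609 270.29076255]
```

View pics/w1.png

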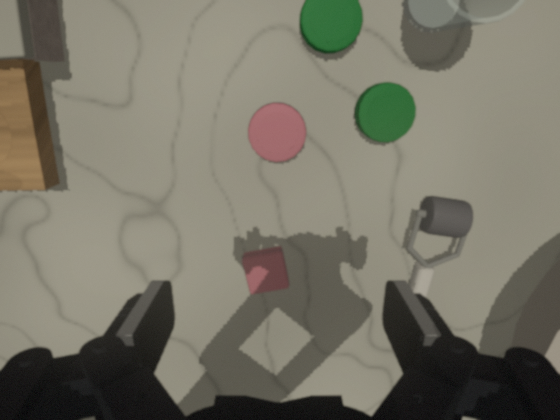

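View pics/t1.png

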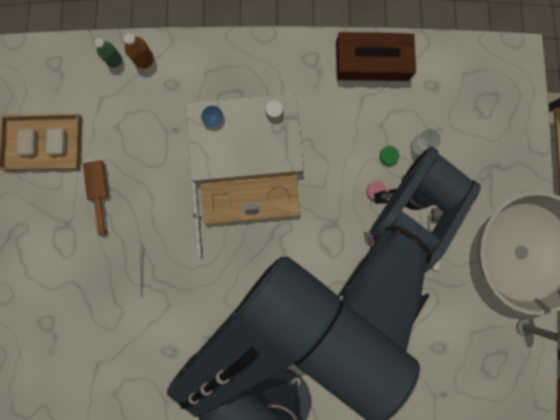

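The wrist view shows the pink disc at (277,132), the green ones at (331,20) and (385,112), and the square at (266,270). I'll calculate the positions now.

Run:
```python
from h import *
from scipy.spatial.transform import Rotation as R
z=load('w1'); im=z['im']; hsv=cv2.cvtColor(im,cv2.COLOR_RGB2HSV)
m=(((hsv[...,0]>165)|(hsv[...,0]<5))&(hsv[...,1]>70)&(hsv[...,2]>60)).astype(np.uint8)
n,l,st,c=cv2.connectedComponentsWithStats(m)
i=[k for k in range(1,n) if st[k,4]>2000][0]
cn=max(cv2.findContours((l==i).astype(np.uint8),0,cv2.CHAIN_APPROX_NONE)[0],key=len).reshape(-1,2)
P=onplane(z,cn,.022); (cc,r)=cv2.minEnclosingCircle(P[:,:2].astype(np.float32)); print('circle',cc,r)
print('depth',depthpt(z,(277,132)), depthpt(z,(277,190)))
s=manip.sense(); M=R.from_quat(s['tool_rot']).as_matrix(); print(s['tcp_pos'],M.round(3))
print(M.T@(np.array([cc[0],cc[1],.02])-s['tcp_pos'])/.4)
print('tcp px',proj(z,[s['tcp_pos'],s['tcp_pos']-[0,0,.2]]))
```

```text
circle (0.6008396148681641, -0.29933053255081177) 0.027428792789578438
depth [ 0.60141373 -0.29958659  0.02224971] [ 0.53940448 -0.30448788  0.00122205]
[ 0.55840881 -0.30529756  0.24210764] [[ 0.997  0.079 -0.001]
 [ 0.079 -0.997  0.   ]
 [-0.001 -0.    -1.   ]]
[ 0.10731443 -0.0064173   0.55519462]
tcp px [[281.06010383 298.81394579]
 [279.39067805 181.81359538]]
```

>>> move_arm(
  deltas=[
    [0.05,0,0.06,0,100],
    [0.107,-0.006,0.15,0,100],
    [0.107,-0.006,0.24,0,100],
    [0.107,-0.006,0.33,0,100],
    [0.107,-0.006,0.41,0,100],
    [0.107,-0.006,0.48,0,100],
    [0.107,-0.006,0.54,0,100],
    [0.107,-0.006,0.56,0,100],
  ],
)

```text
t: 2.25
tcp_pos: [0.5985, -0.2984, 0.0141]
tool_rot: [0.999, 0.039, -0.003, -0.002]
force: [-0.9, 0.7, 0.1]
finger_gap: 1.001
```

>>> move_arm(
  deltas=[
    [0,0,0,0,100],
    [0,0,0,0,60],
    [0,0,0,0,50],
    [0,0,0,0,50],
    [0,0,0,0,50],
    [0,0,0,0,50],
    [0,0,0,0,50],
    [0,0,0,0,50],
  ],
  force=30,
)

```text
t: 2.92
tcp_pos: [0.6032, -0.2997, 0.0209]
tool_rot: [0.999, 0.04, 0.002, 0.002]
force: [-1.3, -1.2, 7.9]
finger_gap: 0.636
```

Run:
```python
from h import *
s=manip.sense();print(s['t'],s['tcp_pos'],s['force'],s['finger_gap']*85)
shot('wrist','w2')
```

```text
2.9167 [ 0.60322638 -0.29971627  0.02094392] [-1.26312098 -1.1976401   7.88060066] 54.04220955171846
```

View pics/w2.png

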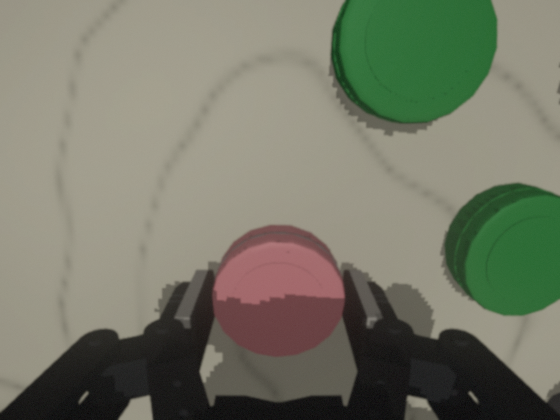

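>>> move_arm(
  deltas=[
    [0,0,0,0,50],
    [0,0,0,0,50],
    [0,0,0,0,50],
    [0,0,0,0,50],
    [0,0,0,0,50],
    [0,0,0,0,50],
    [0,0,0,0,50],
    [0,0,0,0,50],
  ],
)

```text
t: 3.63
tcp_pos: [0.6032, -0.2997, 0.0209]
tool_rot: [0.999, 0.04, 0.002, 0.002]
force: [-1.0, -0.7, 6.5]
finger_gap: 0.637
```

Run:
```python
from h import *
s=manip.sense();print(s['t'],s['tcp_pos'],s['tool_rot'],s['force'],s['finger_gap']*85,s['qd'].round(3))
shot('side','s2')
z=load('s2');p=proj(z,[.6,-.3,.02])[0].astype(int);print(p)
a=z['im'][p[1]-50:p[1]+50,p[0]-70:p[0]+70];cv2.imwrite('pics/c2.png',cv2.resize(np.clip(a*1.5,0,255).astype(np.uint8),None,fx=5,fy=5,interpolation=2)[...,::-1])
```

```text
3.6333 [ 0.60321602 -0.29973166  0.02094395] [0.9991785  0.04045674 0.00169982 0.00163947] [-0.98579365 -0.67922895  6.48935296] 54.11486073476954 [-0.001  0.001 -0.001 -0.    -0.001  0.001]
[274 156]
```

View pics/c2.png

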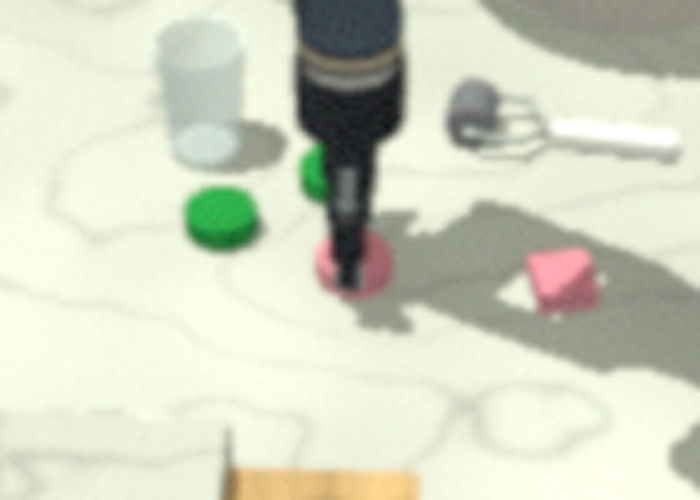

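Run:
```python
from h import *
from scipy.spatial.transform import Rotation as R
z=load('top0')
print('recess',onplane(z,(278.6,197.1),.036))
e=onplane(z,[(300.3,217.4),(206.2,224.7),(202,182)],.036);print(e)
s=manip.sense(); M=R.from_quat(s['tool_rot']).as_matrix();print(M.round(4))
for u in [(278.6,197.1)]:
  print(M.T@(onplane(z,u,.036)[0]-[.04,0,0]-s['tcp_pos'])/.4)
```

```text
recess [[ 0.58350137 -0.01952374  0.036     ]]
[[ 0.52642898 -0.07962562  0.036     ]
 [ 0.50749691  0.18226418  0.036     ]
 [ 0.62708806  0.19463335  0.036     ]]
[[ 0.9967  0.0808  0.0036]
 [ 0.0809 -0.9967 -0.0032]
 [ 0.0033  0.0035 -1.    ]]
[-0.09209338 -0.71019866 -0.04040751]
```

>>> move_arm(
  deltas=[
    [0,0,-0.02,0,50],
    [0,0,-0.06,0,50],
    [0,0,-0.12,0,50],
    [0,0,-0.2,0,50],
    [-0.01,-0.05,-0.28,0,50],
    [-0.02,-0.12,-0.36,0,50],
    [-0.04,-0.2,-0.4,0,50],
    [-0.06,-0.28,-0.4,0,50],
  ],
  force=30,
)

```text
t: 4.35
tcp_pos: [0.5712, -0.189, 0.1837]
tool_rot: [0.999, 0.04, 0.005, 0.003]
force: [1.3, 1.0, -0.4]
finger_gap: 0.636
```

>>> move_arm(
  deltas=[
    [-0.01,-0.08,0,0,50],
    [-0.02,-0.17,0,0,50],
    [-0.03,-0.26,0,0,50],
    [-0.05,-0.34,0,0,50],
    [-0.05,-0.4,0,0,50],
    [-0.05,-0.43,0,0,50],
    [-0.05,-0.43,0,0,50],
    [-0.05,-0.43,0,0,50],
  ],
)

```text
t: 5.02
tcp_pos: [0.5358, -0.0191, 0.1788]
tool_rot: [0.999, 0.041, 0.001, 0.001]
force: [-0.1, 0.1, -1.2]
finger_gap: 0.635
```

Run:
```python
from h import *
s=manip.sense();print(s['t'],s['tcp_pos'],s['tool_rot'],s['force'],s['finger_gap']*85,s['qd'].round(3))
shot('wrist','w3')
```

```text
5.0167 [ 0.53576134 -0.01905486  0.17880558] [9.99151996e-01 4.11640924e-02 7.30199976e-04 5.22611599e-04] [-0.06867531  0.14490935 -1.19363483] 54.002785045800586 [-0.034  0.012 -0.016 -0.003 -0.004 -0.   ]
```

View pics/w3.png

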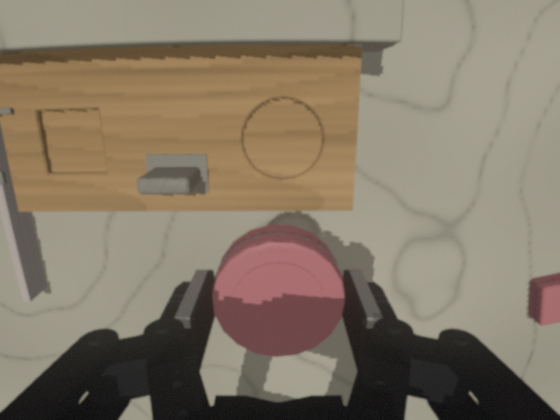

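The wrist view shows the recess ring around (283,138), the grip near (175,172), the pointer at (5,110), the clip at about (3,178), and the held compact at (279,290).

```bash
cat > meas.py <<'E'
from h import *
from scipy.spatial.transform import Rotation as R
from scipy.optimize import least_squares
def circ(P):
    f=lambda p:np.hypot(P[:,0]-p[0],P[:,1]-p[1])-p[2]
    r=least_squares(f,[*P.mean(0),.028],loss='soft_l1',f_scale=.001); return r.x,np.sqrt(np.mean(r.fun**2))
E
python3 - <<'E'
from meas import *
z=load('w3'); im=z['im']; g=cv2.cvtColor(im,cv2.COLOR_RGB2GRAY).astype(np.float32)
bh=cv2.morphologyEx(g,cv2.MORPH_BLACKHAT,np.ones((9,9)))
yy,xx=np.mgrid[:420,:560]; rr=np.hypot(xx-283,yy-138)
pts=[]
for a in np.radians(np.arange(0,360,3)):
    r=np.arange(32,50,.5); u=283+r*np.cos(a); v=138+r*np.sin(a)
    w=cv2.remap(bh,u.astype(np.float32)[None],v.astype(np.float32)[None],1)[0]
    if w.max()>12: k=w.argmax(); pts.append((u[k],v[k]))
P=onplane(z,pts,.036)[:,:2]; c,e=circ(P); print('recess',len(pts),c.round(4),e)
rec=c
# ledge edges via wood mask
hsv=cv2.cvtColor(im,cv2.COLOR_RGB2HSV); m=((hsv[...,0]>8)&(hsv[...,0]<25)&(hsv[...,1]>90)&(hsv[...,2]>70)).astype(np.uint8)
bot=[(u,np.nonzero(m[:,u])[0].max()) for u in range(30,345,5)]
B=onplane(z,bot,.036); k=np.polyfit(B[:,1],B[:,0],1); print('front edge yaw',-np.arctan(k[0]), 'resid',np.std(B[:,0]-np.polyval(k,B[:,1])))
ri=[(np.nonzero(m[v,:])[0].max(),v) for v in range(70,205,4)]
B=onplane(z,ri,.036); k2=np.polyfit(B[:,0],B[:,1],1); print('right edge yaw',np.arctan(k2[0]),np.std(B[:,1]-np.polyval(k2,B[:,0])))
# compact
pm=(((hsv[...,0]>165)|(hsv[...,0]<5))&(hsv[...,1]>70)&(hsv[...,2]>40)&(xx>200)&(xx<350)&(yy>215)).astype(np.uint8)
v,u=np.nonzero(pm); d=z['d'][v,u]
n=cv2.undistortPoints(np.c_[u,v].astype(float).reshape(-1,1,2),K(z),z['D']).reshape(-1,2)
W=(np.c_[n,np.ones(len(n))]*d[:,None])@z['pose'][:3,:3].T+z['pose'][:3,3]
print('zq',np.quantile(W[:,2],[.05,.25,.5,.75,.95]).round(4))
zt=np.median(W[:,2]); T=W[abs(W[:,2]-zt)<.003]
h=cv2.convexHull(T[:,:2].astype(np.float32)).reshape(-1,2); c,e=circ(h); print('compact',c.round(4),e,'minenc',cv2.minEnclosingCircle(h))
A=np.c_[T[:,:2],np.ones(len(T))]; print('tilt',np.linalg.lstsq(A,T[:,2],rcond=None)[0])
s=manip.sense(); M=R.from_quat(s['tool_rot']).as_matrix(); print(s['tcp_pos'],M.round(4))
print('compact rel tcp tool',M.T@(np.array([*c[:2],zt])-s['tcp_pos']))
print('delta',M.T@np.array([*(rec[:2]-c[:2]),0])/.4)
for p in [(283,138),(260,75),(283,195)]: print(p,depthpt(z,p).round(4))
o=im.copy()
for p in pts: cv2.circle(o,(int(p[0]),int(p[1])),1,(0,255,0),-1)
cv2.imwrite('pics/o3.png',o[...,::-1])
E
```

```text
recess 120 [ 0.5821 -0.0183  0.0296] 0.00033969378902498794
front edge yaw 0.0831242205669756 resid 0.00021821918276906404
right edge yaw 0.08186867368266686 0.00022152455357477582
zq [0.1723 0.1798 0.1804 0.1809 0.1815]
compact [ 0.5344 -0.0191  0.0275] 0.00027982533063633486 minenc ((0.5348989367485046, -0.018982455134391785), 0.028209781274199486)
tilt [-0.01206753  0.00074904  0.18690061]
[ 0.53604007 -0.01987662  0.17869869] [[ 0.9967  0.0808  0.0016]
 [ 0.0808 -0.9967 -0.001 ]
 [ 0.0016  0.0012 -1.    ]]
compact rel tcp tool [-0.00153906 -0.00093588 -0.00169884]
delta [0.11901484 0.00784619 0.00019488]
(283, 138) [ 0.5823 -0.0189  0.0303]
(260, 75) [0.6259 0.0012 0.0364]
(283, 195) [ 0.5398 -0.0224  0.0373]
```

View pics/o3.png

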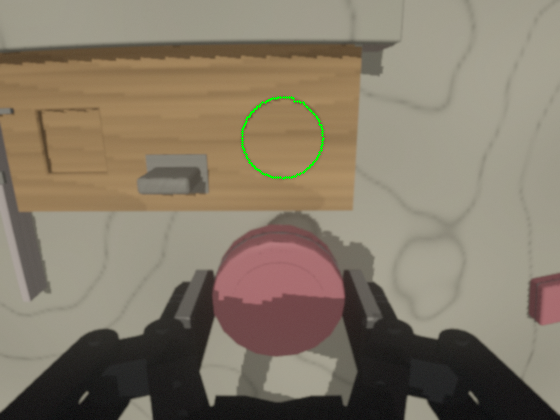

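>>> move_arm(
  deltas=[
    [0.04,0.002,0,0,50],
    [0.09,0.005,0.04,0,50],
    [0.119,0.0056,0.1,0,50],
    [0.119,0.0056,0.17,0,50],
    [0.119,0.0056,0.24,0,50],
    [0.119,0.0056,0.28,0,50],
    [0.119,0.0056,0.29,0,50],
    [0.119,0.0056,0.29,0,50],
  ],
)

```text
t: 5.73
tcp_pos: [0.5824, -0.0188, 0.0608]
tool_rot: [0.999, 0.039, -0.001, -0.0]
force: [0.6, 0.4, -0.4]
finger_gap: 0.637
```

>>> move_arm(
  deltas=[
    [0,0,0,0,50],
    [0,0,0,0,50],
    [0,0,0,0,50],
    [0,0,0,0,50],
    [0,0,0,0,50],
    [0,0,0,0,50],
    [0,0,0,0,50],
    [0,0,0,0,50],
  ],
)

```text
t: 6.4
tcp_pos: [0.5828, -0.0172, 0.0625]
tool_rot: [0.999, 0.04, 0.0, 0.0]
force: [0.7, -0.2, -1.4]
finger_gap: 0.638
```

Run:
```python
from meas import *
s=manip.sense();M=R.from_quat(s['tool_rot']).as_matrix();print(s['t'],s['tcp_pos'],M.round(4),s['force'],s['finger_gap']*85)
print(M.T@(np.array([.5835,-.0183,.0503])-s['tcp_pos'])/.4)
```

```text
6.4 [ 0.58275896 -0.01717604  0.06249685] [[ 9.967e-01  8.090e-02  2.000e-04]
 [ 8.090e-02 -9.967e-01 -1.000e-04]
 [ 2.000e-04  1.000e-04 -1.000e+00]] [ 0.73522426 -0.1584516  -1.38310977] 54.224610491771216
[0.00161233 0.00294779 0.03049276]
```

>>> move_arm(
  deltas=[
    [0.0015,0.003,0,0,50],
    [0.0015,0.003,0.005,0,50],
    [0.0015,0.003,0.01,0,50],
    [0.0015,0.003,0.016,0,50],
    [0.0015,0.003,0.022,0,50],
    [0.0015,0.003,0.025,0,50],
    [0.0015,0.003,0.025,0,50],
    [0.0015,0.003,0.025,0,50],
  ],
)

```text
t: 7.07
tcp_pos: [0.5833, -0.0184, 0.0521]
tool_rot: [0.999, 0.04, -0.0, -0.0]
force: [0.3, -0.0, -0.8]
finger_gap: 0.636
```

Run:
```python
from meas import *
s=manip.sense();M=R.from_quat(s['tool_rot']).as_matrix();print(s['t'],s['tcp_pos'],s['force'],s['finger_gap']*85)
print(M.T@(np.array([.5835,-.0183,.0503])-s['tcp_pos'])/.4)
shot('wrist','w4')
```

```text
7.0667 [ 0.58330668 -0.01840436  0.05209201] [ 0.30717161 -0.04873685 -0.81630791] 54.028806623962275
[ 0.00050453 -0.00022043  0.00447985]
```

View pics/w4.png

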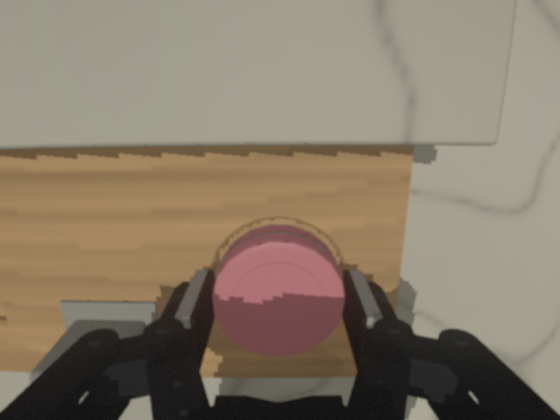

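>>> move_arm(
  deltas=[
    [0,0,0.002,0,50],
    [0,0,0.004,0,50],
    [0,0,0.004,0,50],
    [0,0,0.004,0,66],
    [0,0,0.004,0,70],
    [0,0,0.004,0,75],
    [0,0,0.004,0,75],
    [0,0,0.004,0,75],
  ],
)

```text
t: 7.78
tcp_pos: [0.5834, -0.0184, 0.0507]
tool_rot: [0.999, 0.04, 0.0, 0.0]
force: [-0.0, -0.3, -0.1]
finger_gap: 0.75
```

Run:
```python
from meas import *
s=manip.sense();print(s['t'],s['tcp_pos'],s['force'],s['finger_gap']*85)
shot('wrist','w5')
```

```text
7.7833 [ 0.58343006 -0.0184186   0.05069715] [-0.04154199 -0.32320354 -0.10473226] 63.75872381347352
```

View pics/w5.png

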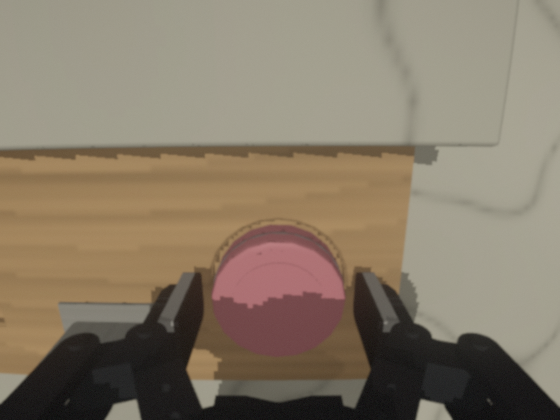

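The compact is released. I'll raise the tool straight up, back off, and view the seating, grip, pointer and clip.

>>> move_arm(
  deltas=[
    [0,0,0,0,75],
    [0,0,0,0,75],
    [0,0,-0.02,0,75],
    [0,0,-0.06,0,75],
    [0,0,-0.13,0,75],
    [-0.02,-0.05,-0.22,0,75],
    [-0.06,-0.12,-0.3,0,80],
    [-0.1,-0.2,-0.36,0,80],
  ],
)

```text
t: 8.5
tcp_pos: [0.5406, 0.0539, 0.1945]
tool_rot: [0.999, 0.039, 0.002, 0.0]
force: [0.0, 0.5, -0.3]
finger_gap: 0.798
```

>>> move_arm(
  deltas=[
    [-0.02,0,0,0,80],
    [-0.05,0,0,0,80],
    [-0.05,0,0,0,80],
    [-0.05,0,0,0,80],
    [-0.05,0,0,0,80],
    [-0.05,0,0,0,80],
    [-0.05,0,0,0,80],
    [-0.05,0,0,0,80],
  ],
)

```text
t: 9.17
tcp_pos: [0.5199, 0.0524, 0.1912]
tool_rot: [0.999, 0.04, -0.0, -0.0]
force: [-0.1, -0.7, -0.1]
finger_gap: 0.799
```

Run:
```python
from meas import *
s=manip.sense();print(s['t'],s['tcp_pos'],s['force'],s['finger_gap']*85,s['qd'].round(3))
shot('wrist','w6')
```

```text
9.1667 [0.51990184 0.05236032 0.19120592] [-0.1315222  -0.68861524 -0.09231   ] 67.88511715785143 [ 0.003 -0.001  0.004  0.002  0.     0.001]
```

View pics/w6.png

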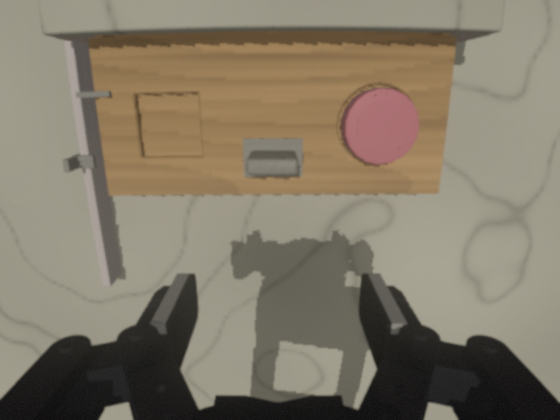

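Run:
```python
from meas import *
z=load('w6'); im=z['im']; hsv=cv2.cvtColor(im,cv2.COLOR_RGB2HSV)
yy,xx=np.mgrid[:420,:560]
pm=(((hsv[...,0]>165)|(hsv[...,0]<5))&(hsv[...,1]>70)&(hsv[...,2]>40)&(xx>330)&(yy<180)).astype(np.uint8)
v,u=np.nonzero(pm); d=z['d'][v,u]
n=cv2.undistortPoints(np.c_[u,v].astype(float).reshape(-1,1,2),K(z),z['D']).reshape(-1,2)
W=(np.c_[n,np.ones(len(n))]*d[:,None])@z['pose'][:3,:3].T+z['pose'][:3,3]
zt=np.median(W[:,2]); T=W[abs(W[:,2]-zt)<.003]
h=cv2.convexHull(T[:,:2].astype(np.float32)).reshape(-1,2); c,e=circ(h); print('compact',c.round(4),e,zt)
A=np.c_[T[:,:2],np.ones(len(T))]; print('tilt',np.linalg.lstsq(A,T[:,2],rcond=None)[0])
a=cv2.resize(im[70:190,50:130],None,fx=5,fy=5,interpolation=2); b=cv2.resize(im[125:200,230:315],None,fx=4.6,fy=4.6,interpolation=2)
o=np.zeros((600,400+b.shape[1],3),np.uint8);o[:,:400]=a;o[:b.shape[0],400:]=b
cv2.imwrite('pics/c6.png',np.clip(o*1.5,0,255).astype(np.uint8)[...,::-1]);print(o.shape)
```

```text
compact [ 0.5815 -0.0177  0.0272] 0.00018983464624801837 0.05257589648310523
tilt [-0.00312729 -0.00740268  0.054269  ]
(600, 791, 3)
```

View pics/c6.png

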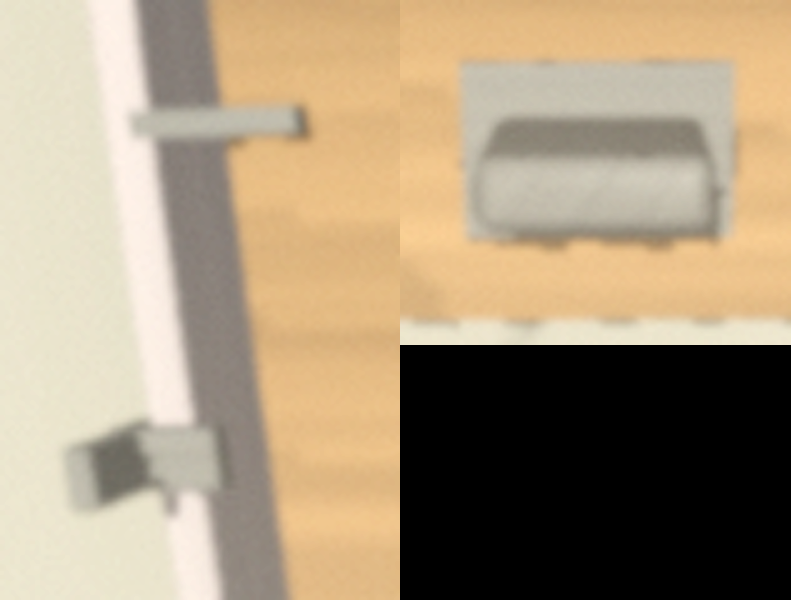

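Run:
```python
from meas import *
z=load('w6')
ps=.082; ex=np.array([np.cos(ps),np.sin(ps),0]); ey=np.array([-np.sin(ps),np.cos(ps),0])
rec=np.array([.5821,-.0183,0])
def loc(P): d=P-rec; return np.array([d@ex,d@ey,P[2]]).round(4)
C=lambda x,y:(50+x/5-.4,70+y/5-.4)
for n,p in dict(ptr=(140,123),ptr2=(280,121),sad=(180,460),sadL=(165,460),tab=(85,482),rail=(140,300)).items():
    print(n,C(*p),'depth',loc(depthpt(z,np.round(C(*p)))))
tip=onplane(z,C(136,123),.038)[0]; print('tip',loc(tip))
sad=onplane(z,[C(180,430),C(185,489)],depthpt(z,np.round(C(180,460)))[2]); print('sad edges',loc(sad[0]),loc(sad[1]))
tab=onplane(z,[C(82,450),C(88,510)],.048); print('tab edges48',loc(tab[0]),loc(tab[1]))
G=lambda x,y:(230+x/4.6-.4,125+y/4.6-.4)
g=onplane(z,[G(480-400,195),G(715-400,195),G(597-400,155),G(597-400,235)],.076)
for q in g: print('grip',loc(q))
print('gripdepth',loc(depthpt(z,np.round(G(197,195)))), 'base',loc(depthpt(z,np.round(G(197,85)))))
gc=rec+ex*-.025+ey*.080; print('grip nominal world',gc, 'measured',g.mean(0))
```

```text
ptr (77.6, 94.19999999999999) depth [0.0242 0.2257 0.0411]
ptr2 (105.6, 93.8) depth [0.0236 0.2038 0.0414]
sad (85.6, 161.6) depth [-0.0293  0.2324  0.0314]
sadL (82.6, 161.6) depth [-0.0291  0.2345  0.0323]
tab (66.6, 166.0) depth [-0.0291  0.2393  0.0481]
rail (77.6, 129.6) depth [-0.0037  0.2365  0.0288]
tip [0.0241 0.2283 0.038 ]
sad edges [-0.0241  0.2319  0.0314] [-0.0338  0.2326  0.0314]
tab edges48 [-0.0241  0.2393  0.048 ] [-0.0336  0.24    0.048 ]
grip [-0.0254  0.0969  0.076 ]
grip [-0.0255  0.0621  0.076 ]
grip [-0.0195  0.0795  0.076 ]
grip [-0.0315  0.0796  0.076 ]
gripdepth [-0.0255  0.0798  0.0758] base [-0.0143  0.0803  0.039 ]
grip nominal world [0.55063135 0.05938349 0.        ] measured [0.55017003 0.05885738 0.076     ]
```

Seating is good: the compact is about 0.9 mm off centre, its top is at about 52 mm and it's level. The pointer is at +24.1 mm and the clip at -28.9 mm, so the pull is 53 mm, which falls within the stated 45–80 mm. The grip matches its nominal position to within 0.5 mm. Next I turn the tool a quarter turn above the grip.

>>> move_arm(
  deltas=[
    [0.02,-0.003,0,-0.2,60],
    [0.04,-0.006,0,-0.4,60],
    [0.06,-0.01,0,-0.6,60],
    [0.077,-0.0105,0,-0.8,60],
    [0.077,-0.0105,0,-1,60],
    [0.077,-0.0105,0,-1,60],
    [0.077,-0.0105,0,-1,60],
    [0.077,-0.0105,0,-1,60],
  ],
)

```text
t: 9.88
tcp_pos: [0.5496, 0.0593, 0.1914]
tool_rot: [0.958, 0.285, -0.0, -0.0]
force: [-0.1, 0.6, 0.5]
finger_gap: 0.599
```

>>> move_arm(
  deltas=[
    [0,0,0,-0.2,60],
    [0,0,0,-0.4,60],
    [0,0,0,-0.6,60],
    [0,0,0,-0.8,60],
    [0,0,0,-1,60],
    [0,0,0,-1,60],
    [0,0,0,-1,60],
    [0,0,0,-1,60],
  ],
)

```text
t: 10.55
tcp_pos: [0.5497, 0.0594, 0.1916]
tool_rot: [0.858, 0.513, -0.0, -0.0]
force: [0.4, 0.4, 0.9]
finger_gap: 0.599
```

>>> move_arm(
  deltas=[
    [0,0,0,-0.2,60],
    [0,0,0,-0.4,60],
    [0,0,0,-0.6,60],
    [0,0,0,-0.8,60],
    [0,0,0,-1,60],
    [0,0,0,-1,60],
    [0,0,0,-1,60],
    [0,0,0,-1,60],
  ],
)

```text
t: 11.22
tcp_pos: [0.5498, 0.0594, 0.1917]
tool_rot: [0.705, 0.71, 0.0, 0.0]
force: [0.3, -0.3, -0.7]
finger_gap: 0.598
```

>>> move_arm(
  deltas=[
    [0,0,0,-0.14,60],
    [0,0,0,-0.14,60],
    [0,0,0,-0.14,60],
    [0,0,0,-0.14,60],
    [0,0,0,-0.14,60],
    [0,0,0,-0.14,60],
    [0,0,0,-0.14,60],
    [0,0,0,-0.14,60],
  ],
)

```text
t: 11.88
tcp_pos: [0.5498, 0.0594, 0.1916]
tool_rot: [0.678, 0.735, -0.0, -0.0]
force: [-0.0, -0.6, -0.2]
finger_gap: 0.6
```

Run:
```python
from meas import *
s=manip.sense();M=R.from_quat(s['tool_rot']).as_matrix();print(s['t'],s['tcp_pos'],s['q'],M.round(4),s['finger_gap']*85)
print('yaw',np.arctan2(M[1,0],M[0,0])-np.pi/2)
print(M.T@(np.array([.5504,.0591,.056])-s['tcp_pos'])/.4)
shot('wrist','w7')
```

```text
11.8833 [0.54978199 0.05937952 0.19164476] [-9.45207260e-02  4.97662140e-01  1.66617208e+00  1.22762036e-05
  9.77824272e-01 -1.74122426e-01] [[-7.950e-02  9.968e-01 -1.000e-04]
 [ 9.968e-01  7.950e-02  0.000e+00]
 [ 0.000e+00 -1.000e-04 -1.000e+00]] 51.03767741876998
yaw 0.07959483901615849
[-0.00082669  0.00150595  0.33911179]
```

View pics/w7.png

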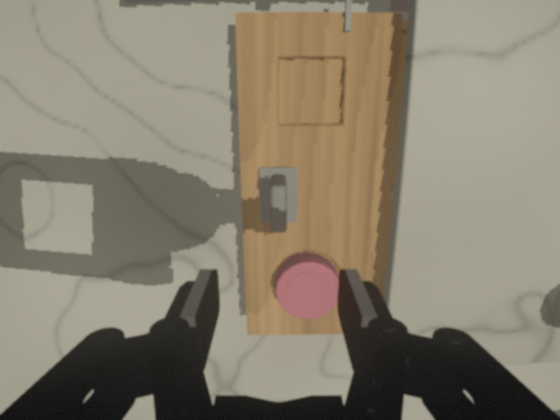

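>>> move_arm(
  deltas=[
    [-0.001,0.0015,0.04,0,60],
    [-0.001,0.0015,0.1,0,60],
    [-0.001,0.0015,0.16,0,60],
    [-0.001,0.0015,0.22,0,60],
    [-0.001,0.0015,0.27,0,60],
    [-0.001,0.0015,0.31,0,60],
    [-0.001,0.0015,0.33,0,60],
    [-0.001,0.0015,0.339,0,60],
  ],
)

```text
t: 12.6
tcp_pos: [0.5498, 0.0591, 0.0547]
tool_rot: [0.678, 0.735, -0.001, -0.001]
force: [-0.2, -0.5, 0.7]
finger_gap: 0.599
```

>>> move_arm(
  deltas=[
    [0,0,0,0,60],
    [0,0,0,0,60],
    [0,0,0,0,60],
    [0,0,0,0,40],
    [0,0,0,0,25],
    [0,0,0,0,5],
    [0,0,0,0,5],
    [0,0,0,0,5],
  ],
  force=60,
)

```text
t: 13.27
tcp_pos: [0.5499, 0.059, 0.0568]
tool_rot: [0.678, 0.735, -0.0, -0.0]
force: [-2.2, -0.1, 5.3]
finger_gap: 0.131
```

Run:
```python
from meas import *
s=manip.sense();M=R.from_quat(s['tool_rot']).as_matrix();print(s['t'],s['tcp_pos'],s['force'],s['finger_gap']*85)
shot('wrist','w8')
```

```text
13.2667 [0.54985584 0.05895115 0.05675399] [-2.15365104 -0.07269661  5.26302325] 11.09875415623021
```

View pics/w8.png

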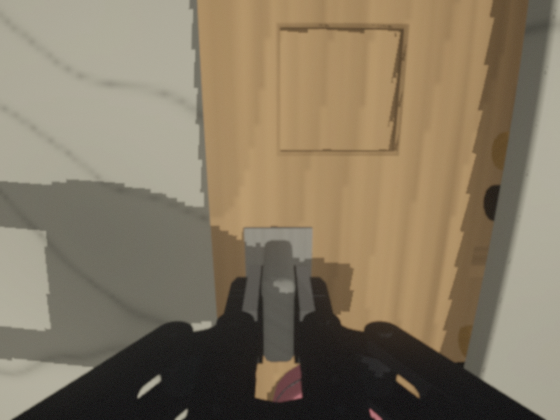

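>>> move_arm(
  deltas=[
    [0,-0.002,0,0,5],
    [0,-0.006,0,0,5],
    [0,-0.013,0,0,5],
    [0,-0.022,0,0,5],
    [0,-0.031,0,0,5],
    [0,-0.04,0,0,5],
    [0,-0.049,0,0,5],
    [0,-0.058,0,0,5],
  ],
)

```text
t: 13.98
tcp_pos: [0.529, 0.0571, 0.0568]
tool_rot: [0.678, 0.735, 0.001, 0.002]
force: [3.7, 1.9, 4.6]
finger_gap: 0.13
```

>>> move_arm(
  deltas=[
    [0,-0.009,0,0,5],
    [0,-0.018,0,0,5],
    [0,-0.027,0,0,5],
    [0,-0.036,0,0,5],
    [0,-0.045,0,0,5],
    [0,-0.053,0,0,5],
    [0,-0.059,0,0,5],
    [0,-0.063,0,0,5],
  ],
)

```text
t: 14.65
tcp_pos: [0.5045, 0.0551, 0.0568]
tool_rot: [0.678, 0.735, 0.002, 0.002]
force: [6.6, 2.7, 3.6]
finger_gap: 0.132
```

Run:
```python
from meas import *
s=manip.sense();print(s['t'],s['tcp_pos'],s['force'],s['finger_gap']*85,(s['tcp_pos']-[.5499,.0590,.0568])@[.99664,.0819,0])
```

```text
14.65 [0.50445055 0.0550591  0.05675283] [6.55152578 2.67214799 3.56352047] 11.258563783492896 -0.04561950404726272
```

>>> move_arm(
  deltas=[
    [0,-0.004,0,0,5],
    [0,-0.008,0,0,5],
    [0,-0.011,0,0,5],
    [0,-0.014,0,0,5],
    [0,-0.015,0,0,5],
    [0,-0.015,0,0,5],
    [0,-0.015,0,0,5],
    [0,-0.015,0,0,5],
  ],
)

```text
t: 15.32
tcp_pos: [0.4987, 0.0545, 0.0568]
tool_rot: [0.678, 0.735, 0.002, 0.002]
force: [5.5, 2.2, 4.9]
finger_gap: 0.128
```

Run:
```python
from meas import *
s=manip.sense();print(s['t'],s['tcp_pos'],s['force'],s['finger_gap']*85,(s['tcp_pos']-[.5499,.0590,.0568])@[.99664,.0819,0])
for n in ['wrist','top','side']: shot(n,n+'9')
z=load('side9');b=z['im'][200:310,200:340]
cv2.imwrite('pics/c9s.png',np.clip(cv2.resize(b,None,fx=5,fy=5,interpolation=2)*1.5,0,255).astype(np.uint8)[...,::-1])
z=load('top9');b=z['im'][160:265,180:310]
cv2.imwrite('pics/c9t.png',np.clip(cv2.resize(b,None,fx=5,fy=5,interpolation=2)*1.8,0,255).astype(np.uint8)[...,::-1])
```

```text
15.3167 [0.49874544 0.05454708 0.05675463] [5.53267379 2.15121611 4.92321489] 10.864045510115526 -0.05134737866013209
```

View pics/c9s.png

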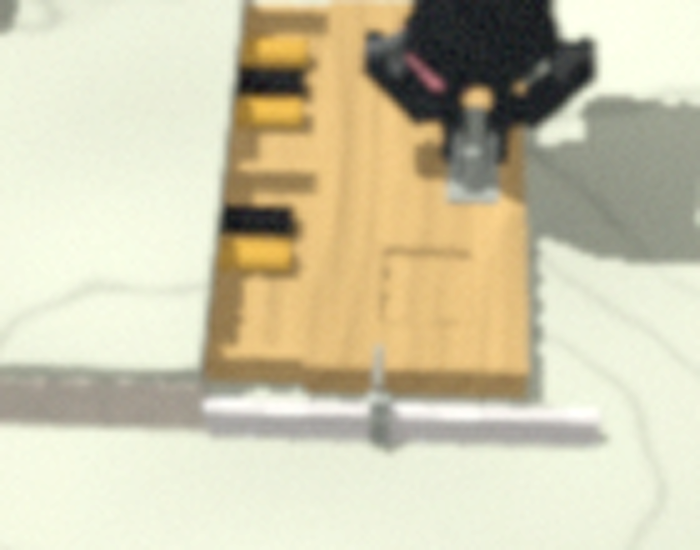

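View pics/c9t.png

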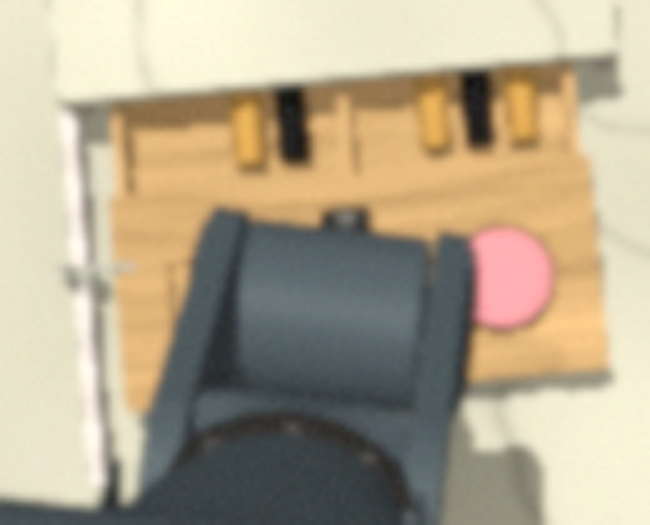

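View pics/wrist9.png

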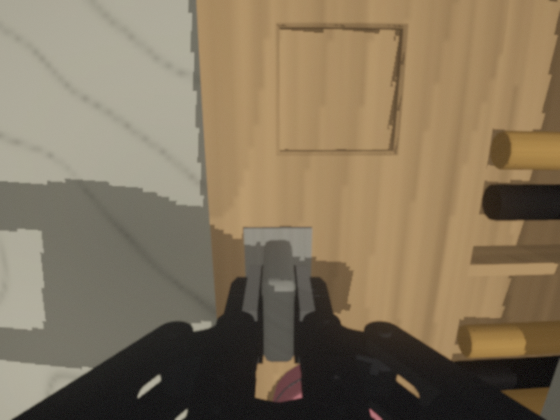

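>>> move_arm(
  deltas=[
    [0,-0.002,0,0,5],
    [0,-0.004,0,0,5],
    [0,-0.004,0,0,5],
    [0,-0.004,0,0,5],
    [0,-0.004,0,0,5],
    [0,-0.004,0,0,5],
    [0,-0.004,0,0,5],
    [0,-0.004,0,0,5],
  ],
)

```text
t: 16.13
tcp_pos: [0.4972, 0.0544, 0.0568]
tool_rot: [0.678, 0.735, 0.002, 0.002]
force: [6.2, 3.0, 5.2]
finger_gap: 0.129
```

Run:
```python
from meas import *
s=manip.sense();print(s['t'],s['tcp_pos'],s['force'],s['finger_gap']*85,s['qd'].round(4),(s['tcp_pos']-[.5499,.0590,.0568])@[.99664,.0819,0])
for n in ['wrist','top','side']: shot(n,n+'10')
z=load('side10');b=z['im'][255:300,250:310]; b=cv2.resize(b,None,fx=10,fy=10,interpolation=2)
cv2.imwrite('pics/c10.png',np.clip(b*1.5,0,255).astype(np.uint8)[...,::-1])
z=load('top10');b=z['im'][195:230,185:225]; b=cv2.resize(b,None,fx=15,fy=15,interpolation=2)
cv2.imwrite('pics/c10t.png',np.clip(b*1.8,0,255).astype(np.uint8)[...,::-1])
im=z['im'];hsv=cv2.cvtColor(im,cv2.COLOR_RGB2HSV)
m=(((hsv[...,0]>165)|(hsv[...,0]<5))&(hsv[...,1]>70)&(hsv[...,2]>90)).astype(np.uint8)
n,l,st,c=cv2.connectedComponentsWithStats(m)
for i in range(1,n):
    if st[i,4]>60: print(st[i],c[i],onplane(z,c[i],.052 if c[i][0]<320 else .022))
rec=np.array([.5821,-.0183])-.053*np.array([.99664,.0819]);print('recess expected',rec)
```

```text
16.1333 [0.49720607 0.05443783 0.05675562] [6.16155607 3.00553388 5.23209457] 10.96404938970749 [ 0.0002 -0.0021 -0.0011 -0.0005 -0.001  -0.0009] -0.05289052167366202
[274 206  16  20 257] [281.3307393  215.68093385] [[ 0.53058656 -0.02650511  0.052     ]]
[369 235  18  18 229] [377.3231441 243.2489083] [[ 0.45271273 -0.29798102  0.022     ]]
recess expected [ 0.52927808 -0.0226407 ]
```

View pics/c10.png

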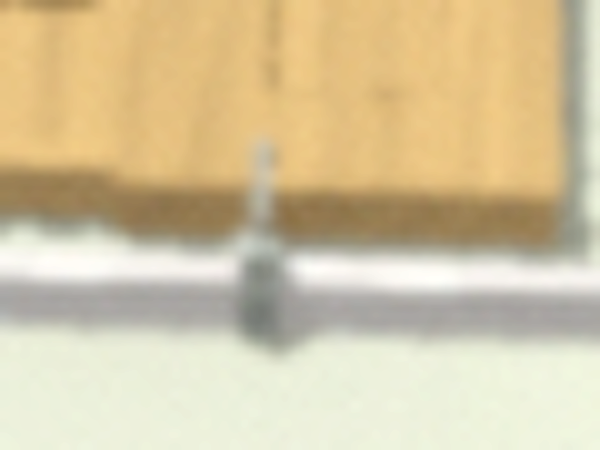

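View pics/c10t.png

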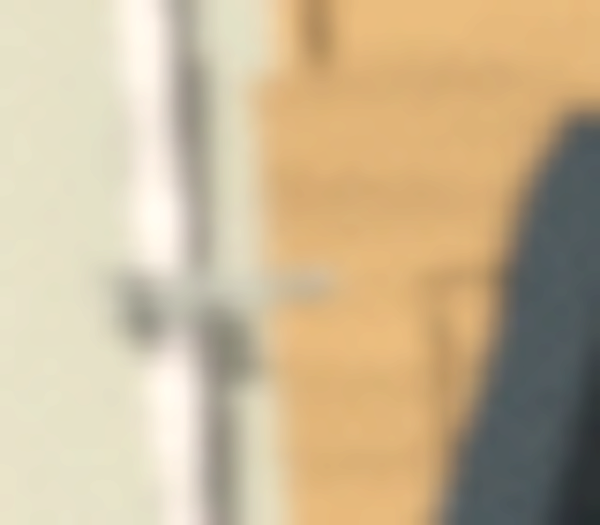

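Run:
```python
from h import *
manip.sign_off(); s=manip.sense(); print(s['t'],s['tcp_pos'],s['force'])
```

```text
the job is handed in; nothing more can be done
the job is handed in; nothing more can be done
```

I seated the round pink compact in the round recess with the drawer shut and let go of it. Then I gripped the steel plate with the jaws along the slide at 60 N and pulled the drawer out to the clip. I handed the job in still holding it, at about 16 s.

**Last checks**
- **Seating:** after I let go, the compact was about 0.9 mm off the recess centre, with its top at about 52.6 mm and a tilt under 0.01 rad.
- **Pull:** I measured 53.0 mm from pointer to clip, and the hand moved 52.9 mm. In the final side and top pictures the pointer is in line with the clip.
- **Holding:** the arm was almost still, the wrist read about 6 N along the slide, and the jaws stood at about 11 mm on the 12 mm plate.
- **Other things:** the square compact read within 0.4 mm of where it started. I did not measure the hairbrush, roller or pusher again, but the arm did not go near the hairbrush or pusher and passed well above the roller.

**What was less certain**
- **Compact at the end:** in the final top view the arm hid part of the compact. Its position there read 1.3 mm off along x and 4 mm off along y, and I put the y difference down to the hidden part. I had no unobstructed view of it after the pull.
- **Steady push:** the wrist also read about 5 N upwards and 3 N sideways while gripping, and I did not find out why.

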